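# Find and release the latched key on the lathe's key box

## Task

One of the four identical latching keys on the lathe's key box has been left latched down. With the gripper's fingertips tap every key lightly, one after the other, starting at the key next to the round status pin and going along the row, so that none clicks in or out; then press the latched key firmly and let it go, so that in the end all four keys are up and nothing is touched. Leave the things lying around the box where they are.

Things in the scene. Friction and masses are not known exactly. Their poses are not given: they have to be found in the camera images.
- key_1: First key, next to the status pin; the others follow at 56 mm. Origin: on the box's top face at the middle of the key; z up, y along the row from key_4 to key_1. This pose is fixed: it does not move with the cap. Each key is a black cap 34 x 34 mm sliding straight down; all look identical. A raised cap's flat top is 14 mm above the origin, the one latched cap's about 9 mm.
- key_2: Second key, like key_1. Origin: on the box's top face at the middle of the key; z up, y along the row from key_4 to key_1. Feel of any raised key: starts to give at 2 to 3 N, then 0.9 N more per mm, and springs back. Pushed over about 6.5 mm (8 N) it latches down and cannot be freed again here, so tap with less than 5 N.
- key_3: Third key, like key_1. Origin: on the box's top face at the middle of the key; z up, y along the row from key_4 to key_1. Feel of the latched key: it does not give below about 6 N; pushed about 4 mm below its latched height (about 10 N) it unlatches and rises to full height when let go.
- key_4: Fourth key, like key_1, farthest from the status pin. Origin: on the box's top face at the middle of the key; z up, y along the row from key_4 to key_1. Every cap bottoms 10 mm below its raised height, at about 11 N; pressing on to some 15 N does no harm.
- status_pin (a joint): Round steel pin, 12 mm across, beyond key_1 on the same top face, 42 mm from its middle, worked from inside by all four keys (not to be pressed itself). Value in m, how far it has sunk: 0 (top 12 mm above the face) when all four keys are up, about 0.005 while a key is latched down; it sinks along with whichever key is pushed deepest.
- key_box: Grey steel box fixed on the bench, 100 mm (x) by 300 mm (y, along the row) by 70 mm high, with the four keys and the status pin on its flat top. Origin: centre of its underside, on a 3 mm rubber mat; y points from key_4 towards key_1.
- magnetic_base: Black block 50 x 60 x 50 mm with a steel post, 105 mm high in all; loose, about 0.9 kg, stands on the far side of the box (+x of it). Origin: centre of its underside.
- dial_indicator: Chrome dial indicator lying on its back on the far side of the box: disc 58 mm across, 22 mm high, with a thin stem reaching 74 mm along its x; loose. Origin: centre of the disc's underside.
- tap_wrench: Steel tap wrench, a bar 210 mm long along its x with a block 24 mm wide, 20 mm high at its middle; loose, lies beyond the key_4 end of the box. Origin: under its middle.
- toolbox: Open red steel toolbox, 380 mm (its y) by 190 mm (its x) by 120 mm high, fixed, on the robot's left; its lid stands open on the side away from the keys, reaching 290 mm up. Origin: centre of its underside.

How it is judged (in metres and radians):
On the way, in this order (a step that is already met when the one before it is completed fails the run):
1. the first key from the status pin is tapped (over 0.5 N) (contact force between the fingers and key_1 above 0.5 N).
2. the second key from the status pin is tapped (over 0.5 N) (contact force between the fingers and key_2 above 0.5 N).
3. the third key from the status pin is tapped (over 0.5 N) (contact force between the fingers and key_3 above 0.5 N).
4. the fourth key from the status pin is tapped (over 0.5 N) (contact force between the fingers and key_4 above 0.5 N).
5. the fingers are lifted off all keys with the latched one still down (contact force between the fingers and key_1 below 0.1 N and contact force between the fingers and key_2 below 0.1 N and contact force between the fingers and key_3 below 0.1 N and contact force between the fingers and key_4 below 0.1 N and value of joint status_pin above 0.003 m), for 0.1 s.
6. the latched key has been released: the status pin is up (value of joint status_pin below 0.0015 m), for 0.2 s.
At the end, for the whole second after the job is handed in: All four keys are up (status pin within 1.5 mm of its top position), and the magnetic base, dial indicator and tap wrench are within 20 mm of where they stood (value of joint status_pin below 0.0015 m and distance of each of magnetic_base, dial_indicator, tap_wrench from where it was at the start of the episode below 0.02 m); the robot touches nothing.
It fails at once if the magnetic base is shoved, lifted or carried (moved over 20 mm) (distance of magnetic_base from where it was at the start of the episode above 0.02 m).
It fails at once if the dial indicator is shoved, lifted or carried (moved over 20 mm) (distance of dial_indicator from where it was at the start of the episode above 0.02 m).
It fails at once if the tap wrench is shoved, lifted or carried (moved over 20 mm) (distance of tap_wrench from where it was at the start of the episode above 0.02 m).
It also fails if it takes over 51 s, if anything falls off the work surface, if the arm or the gripper's body presses on something with over 40 N, if the wrist force passes 120 N, or if a joint passes its speed limit or range.

## Robot

A 6-joint arm with a two-finger parallel gripper is mounted at the origin on the work surface. World frame = base frame: x ahead of the robot, y to its left, z up, the work surface at z = 0. Lengths are in mm, angles in rad, forces in N, time in s.
With the tool pointing down it reaches from about 300 to 775 mm from the base axis. Payload 14.6 kg.
Tool frame: the origin (TCP) lies on the centre line of the jaws, within the pads' length; the fingertips stand 19 mm ahead of it and the grasp point (between the pads) is the TCP (bot.tip_reach is the distance from the TCP to the fingertips, in mm); y points along the fingers, x is the direction in which the jaws open and shut, and the axes are right-handed (so a half turn about y gives the same grasp; the last joint's range is limited). The gripper opens to 85 mm and grips with 20 to 120 N. Pads are 22 mm wide; open, the fingers measure 114 mm over their backs; the gripper's body (76 mm by 85 mm) begins 54 mm behind the grasp point. The pads swing forward as they close: fully open they stand 13 mm farther back than shut.
Start: joints at [1.082, 0.3, 1.521, -0, 1.321, -0.067], TCP at [225.168, 501.786, 250.281] pointing down, gripper open.
Joint ranges: [-3.03, 3.03], [-0.79, 2.21], [0.23, 2.52], [-1.04, 4.18], [0, 3.07], [-2.55, 2.55]. Speed limits (rad/s): [2.22, 2.22, 2.57, 3.14, 3.14, 3.14].

## Interface

Orientations are given as a unit quaternion [w, x, y, z].
In Python, from rig import bot gives the robot as it stands. Calls block until the motion is done:
- bot.move_to(position, orientation): joint-space move of the TCP to a pose.
- bot.servo_line(position, attitude=None, speed=150, until_force=None): straight line of the TCP; attitude=None keeps the orientation; speed is the mean speed in mm/s. With until_force (N) it stops when the force on the tool has changed by that much, and returns True; else False.
- bot.move_joints(angles): joint-space move.
- bot.move_gripper(opening, grip_force=None): finger opening in mm; grip_force is the grip in N (None keeps the last); returns when the fingers have stopped.
- bot.dwell(seconds).
- bot.ik(position, orientation): joint angles nearest the present ones, or None.
- bot.read_state(): the state.
- bot.read_camera(name): name is "scene" or "side" or "wrist"; returns a dict with "image" (400x640x3 uint8, blue, green, red), "depth" (400x640 float32, mm along the optical axis (not along the pixel's ray), 0 where there is no reading), "fovy" (degrees; the focal length in pixels is half the picture's height over the tangent of half this angle, whatever the lens; pixels are square), "cx", "cy" (the principal point, pixels), "eye" and "attitude" of the camera in the world; the wrist camera has in their place "mount" (4x4, takes a point from camera to tool coordinates, whose origin is the TCP and whose axes are the tool frame's). Camera axes: x right, y down, z forward; pixel columns grow to the right and rows downward; lengths in mm; the calibration is good to about 2 mm. A picture is of the moment at which its call begins: read the wrist's pose just before it.
A pose or a line that the arm cannot do raises bot.MotionError and nothing moves.
- bot.finish_job(): hands the job in, once; it reports no verdict.
The state is a dict: "clock": time; "joint_positions": joint angles; "qvel": joint speeds; "effort": joint torques, N m; "ee_pos": TCP position; "tool_rot": TCP orientation; "ft_force": force on the tool from outside, world axes, zero at the start; "moment": the same for the moment, N m; "grip_width": finger opening in mm.
Only numpy, scipy, OpenCV 4.12 (cv2) and the standard library are available. Lean on these libraries where they do the work, as an engineer would, in place of code of your own. Each camera call takes 0.05 s, during which the arm holds its last target.

## Working session

There is one attempt and no reset: what is moved stays moved. The work goes in short steps, each a Python script; the robot and the scene stay as the last script left them, time stands still between calls to the robot, and variables do not carry over. Pictures are saved under pics/ and viewed, and the job is handed in when it is done.

```bash
ls; mkdir -p pics; python3 - <<'E'
from rig import bot
import cv2,numpy as np
s=bot.read_state();print({k:np.round(v,3) for k,v in s.items()}, bot.tip_reach)
for n in ["scene","side","wrist"]:
    c=bot.read_camera(n);cv2.imwrite(f"pics/{n}0.png",c["image"]);np.savez(f"{n}0.npz",**c)
    print(n,{k:v for k,v in c.items() if k not in("image","depth")})
E
```

```text
pics
{'clock': np.float64(0.0), 'joint_positions': array([ 1.082,  0.3  ,  1.522, -0.   ,  1.321, -0.067]), 'qvel': array([ 0.001, -0.001,  0.   ,  0.001,  0.   , -0.001]), 'effort': array([-1.0000e-03, -5.4350e+01, -3.6179e+01, -0.0000e+00,  4.0000e-03,
        0.0000e+00]), 'ee_pos': array([225.073, 501.58 , 249.694]), 'tool_rot': array([-0.593,  0.594,  0.384, -0.385]), 'ft_force': array([0.363, 0.259, 0.315]), 'moment': array([-0.044, -0.025,  0.006]), 'grip_width': np.float64(85.415)} 19.0
scene {'fovy': 47.46355658999099, 'cx': 312.74246429478956, 'cy': 187.59735094504936, 'eye': array([1326.55151789,   42.35525021, 1085.56784099]), 'attitude': array([-0.22652406,  0.71488104,  0.62917326, -0.20438434])}
side {'fovy': 48.451487072515434, 'cx': 308.98841397655076, 'cy': 198.8122574561715, 'eye': array([ 364.64398331, -617.2153414 , 1012.23070137]), 'attitude': array([-0.33588813,  0.93242697, -0.12179187,  0.05409106])}
wrist {'fovy': 65.87162977463974, 'cx': 321.07113555605054, 'cy': 198.83472685420324, 'mount': array([[ 9.99999248e-01, -3.72552854e-04, -1.16864249e-03,
         9.76835045e-01],
       [ 9.97689522e-04, -3.07193515e-01,  9.51646546e-01,
        -1.23060723e+02],
       [-7.13538033e-04, -9.51646996e-01, -3.07192912e-01,
         7.85848105e+01],
       [ 0.00000000e+00,  0.00000000e+00,  0.00000000e+00,
         1.00000000e+00]])}
```

View pics/scene0.png

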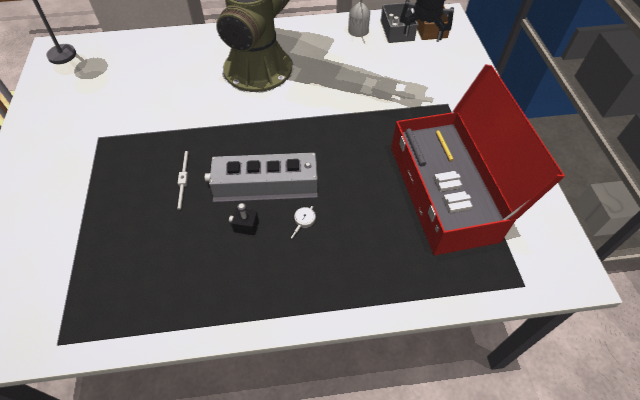

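View pics/side0.png

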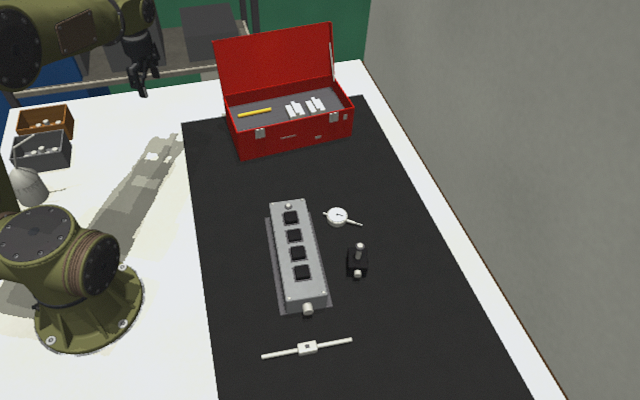

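View pics/wrist0.png

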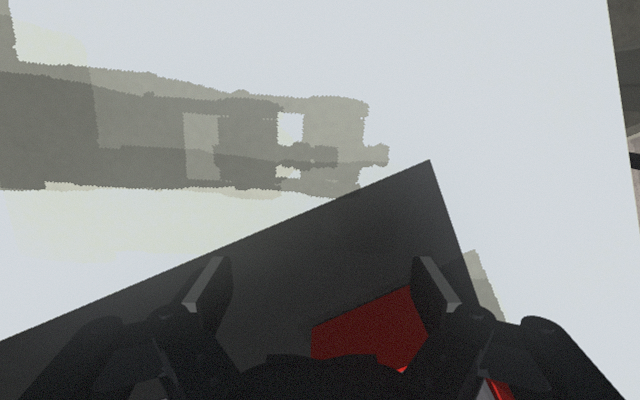

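The scene view shows the box with its keys at about (233,168) to (293,165) and the pin at (308,165). The side view has the keys at (291,217) to (302,272) and the pin at (288,206). The arm starts over by the toolbox. I'll turn both into world coordinates.

```bash
cat > h.py <<'E'
import numpy as np
from scipy.spatial.transform import Rotation as R
def cloud(c,T=None):
    d=np.asarray(c["depth"],float);h,w=d.shape;f=h/2/np.tan(np.radians(float(c["fovy"]))/2)
    v,u=np.mgrid[:h,:w];P=np.stack([(u-c["cx"])*d/f,(v-c["cy"])*d/f,d],-1)
    if T is not None: return P@T[:3,:3].T+T[:3,3]
    q=np.asarray(c["attitude"]);return P@R.from_quat(q[[1,2,3,0]]).as_matrix().T+np.asarray(c["eye"])
E
python3 - <<'E'
from h import *
import cv2
for n,seeds,box in [("scene",[(233,168),(253,167),(273,166),(293,165),(308,165)],(205,325,145,205)),("side",[(302,272),(298,254),(294,236),(291,217),(288,206)],(260,335,190,315))]:
    c=np.load(n+"0.npz");P=cloud(c);img=c["image"].astype(int)
    x0,x1,y0,y1=box
    sub=P[y0:y1,x0:x1].reshape(-1,3);g=img[y0:y1,x0:x1].reshape(-1,3).mean(1)
    m=(abs(sub[:,2]-73)<8)&(sub[:,0]>250)
    print(n,"z hist",np.histogram(sub[:,2],bins=np.arange(-4,100,4)))
    r=cv2.minAreaRect(sub[m][:,:2].astype(np.float32));print(m.sum(),r, np.median(sub[m&(g>90)][:,2]))
    for u,v in seeds:
        # cap pixels: dark + high around seed
        w=P[v-7:v+8,u-9:u+10].reshape(-1,3);gg=img[v-7:v+8,u-9:u+10].reshape(-1,3).mean(1)
        k=(gg<60)&(w[:,2]>74); 
        print((u,v),"seed",P[v,u].round(1),"dark",k.sum(),np.median(w[k],0).round(1) if k.sum() else None, np.percentile(w[k],[5,95],axis=0).round(1).tolist() if k.sum() else None)
E
python3 - <<'E'
import cv2
a=cv2.imread("pics/scene0.png")[140:250,160:340];cv2.imwrite("pics/sc_crop.png",cv2.resize(a,None,fx=4.4,fy=4.4,interpolation=cv2.INTER_CUBIC))
a=cv2.imread("pics/side0.png")[190:325,250:380];cv2.imwrite("pics/si_crop.png",cv2.resize(a,None,fx=4.4,fy=4.4,interpolation=cv2.INTER_CUBIC))
E
```

```text
scene z hist (array([ 374, 1521,  868,  169,   85,   81,   91,   76,   99,   81,   85,
         95,  107,   98,   90,   92,   87,  151, 1086, 1203,  153,  166,
        235,   58,    1]), array([-4,  0,  4,  8, 12, 16, 20, 24, 28, 32, 36, 40, 44, 48, 52, 56, 60,
       64, 68, 72, 76, 80, 84, 88, 92, 96]))
2609 ((519.6672973632812, -5.9239349365234375), (299.8441467285156, 107.20225524902344), 85.43072509765625) 72.12847405384963
(233, 168) seed [519.4 -88.4  82.7] dark 133 [519.  -88.4  84.9] [[502.1, -103.0, 75.4], [529.8, -72.8, 89.3]]
(253, 167) seed [525.2 -32.4  85.4] dark 129 [524.3 -32.4  84.9] [[504.4, -48.0, 75.3], [534.1, -18.0, 89.4]]
(273, 166) seed [525.9  23.2  81.5] dark 109 [526.5  22.9  80.9] [[510.6, 9.4, 75.8], [538.8, 37.0, 84.4]]
(293, 165) seed [530.3  79.3  82.4] dark 125 [532.7  77.8  85.1] [[515.9, 62.9, 77.0], [543.2, 92.6, 89.6]]
(308, 165) seed [535.5 121.1  82. ] dark 0 None None
side z hist (array([  62, 1762, 2276,  527,   49,   43,   47,   90,   68,   40,   36,
         56,   56,   81,   52,   42,   31,   55,  465, 2347,  482,  149,
        293,  223,    2]), array([-4,  0,  4,  8, 12, 16, 20, 24, 28, 32, 36, 40, 44, 48, 52, 56, 60,
       64, 68, 72, 76, 80, 84, 88, 92, 96]))
3359 ((514.52734375, -5.0457000732421875), (301.906005859375, 100.41078186035156), 85.64910125732422) 74.01880881614863
(302, 272) seed [508.5 -94.5  88.7] dark 190 [508.  -94.5  87.7] [[493.1, -105.7, 76.9], [522.9, -77.8, 91.0]]
(298, 254) seed [511.4 -44.9  91.3] dark 170 [511.6 -39.6  87.2] [[497.5, -49.7, 76.5], [526.4, -22.2, 90.4]]
(294, 236) seed [515.3  11.3  88.6] dark 143 [516.2  18.   82.9] [[501.7, 6.2, 77.5], [530.6, 34.2, 85.7]]
(291, 217) seed [522.5  72.1  88.2] dark 152 [520.6  72.   87.1] [[505.3, 61.5, 77.1], [536.0, 89.2, 90.6]]
(288, 206) seed [524.7 115.2  81.6] dark 25 [525.8  87.   88.4] [[511.4, 83.1, 85.1], [536.6, 92.1, 90.7]]
```

View pics/sc_crop.png

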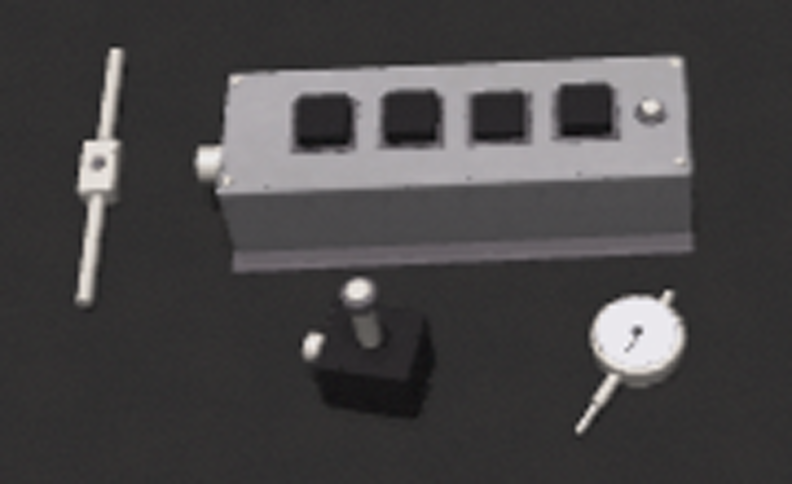

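View pics/si_crop.png

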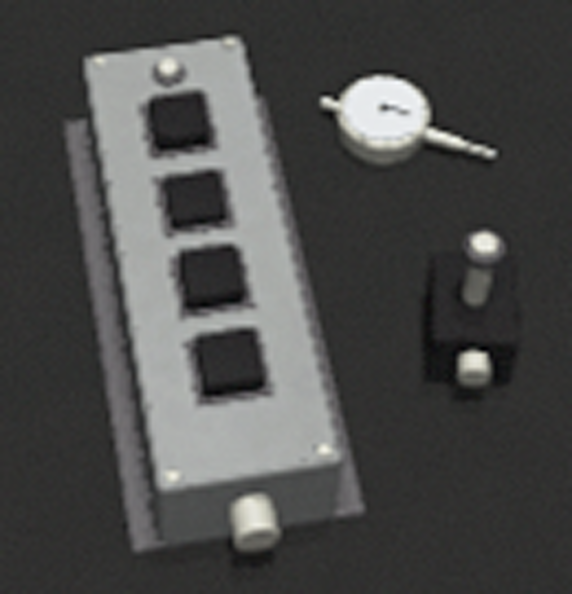

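Key_2, at world y of about 20, reads about 4 mm lower than the others in both cameras. Next I'll lift clear, move above the box and check with the wrist camera.

```bash
python3 - <<'E'
from h import *
from rig import bot
c=np.load("scene0.npz");P=cloud(c);s=np.load("side0.npz");Q=cloud(s)
for n,p,i in(("scene",P,c["image"]),("side",Q,s["image"])):
    i=i.astype(int);m=(i[...,2]>90)&(i[...,1]<50)&(p[...,1]>150)&(p[...,0]<900)&(p[...,2]>20);q=p[m];print(n,np.percentile(q,[1,99],axis=0).round())
st=bot.read_state();q=st["tool_rot"];print(R.from_quat(q[[1,2,3,0]]).as_matrix().round(2))
# box yaw ~ row direction from key_4 to key_1
yaw=np.radians(85.55-90)
ax=np.array([np.cos(yaw),np.sin(yaw),0]);ay=np.array([-np.sin(yaw),np.cos(yaw),0])
print(ax,ay)
for nm,x,z in(("x along row",ay,None),("x along -row",-ay,None),("x across",ax,None),("x -across",-ax,None)):
    y=np.array([0,0,-1.]);M=np.c_[x,y,np.cross(x,y)];qq=R.from_matrix(M).as_quat()[[3,0,1,2]]
    for p in([500,0,330],[517,0,200],[520,75,106],[506,-92,106],[560,0,300],[430,-0,300]):
        j=bot.ik(p,qq);print(nm,p,M[:,2].round(2),None if j is None else np.round(j,2))
E
```

```text
scene [[425. 409.  29.]
 [815. 652. 285.]]
side [[424. 392.  24.]
 [800. 652. 284.]]
[[ 0.41 -0.   -0.91]
 [ 0.91 -0.    0.41]
 [-0.   -1.    0.  ]]
[ 0.99698542 -0.07758909  0.        ] [0.07758909 0.99698542 0.        ]
x along row [500, 0, 330] [-1.    0.08  0.  ] [-0.07  0.14  1.54 -0.    1.47 -1.57]
x along row [517, 0, 200] [-1.    0.08  0.  ] [-0.07  0.27  1.68 -0.    1.19 -1.56]
x along row [520, 75, 106] [-1.    0.08  0.  ] [ 0.07  0.41  1.73 -0.    1.   -1.42]
x along row [506, -92, 106] [-1.    0.08  0.  ] [-0.25  0.39  1.76 -0.    0.99 -1.74]
x along row [560, 0, 300] [-1.    0.08  0.  ] [-0.07  0.29  1.42 -0.    1.43 -1.56]
x along row [430, 0, 300] [-1.    0.08  0.  ] [-0.09 -0.01  1.76 -0.    1.39 -1.58]
x along -row [500, 0, 330] [ 1.   -0.08  0.  ] [-0.07  0.14  1.54 -0.    1.47  1.58]
x along -row [517, 0, 200] [ 1.   -0.08  0.  ] [-0.07  0.27  1.68 -0.    1.19  1.58]
x along -row [520, 75, 106] [ 1.   -0.08  0.  ] [ 0.07  0.41  1.73 -0.    1.    1.72]
x along -row [506, -92, 106] [ 1.   -0.08  0.  ] [-0.25  0.39  1.76 -0.    0.99  1.4 ]
x along -row [560, 0, 300] [
[... 209 characters left out ...]
.47  0.  ]
x across [517, 0, 200] [0.08 1.   0.  ] [-0.07  0.27  1.68 -0.    1.19  0.01]
x across [520, 75, 106] [0.08 1.   0.  ] [ 0.07  0.41  1.73 -0.    1.    0.15]
x across [506, -92, 106] [0.08 1.   0.  ] [-0.25  0.39  1.76 -0.    0.99 -0.17]
x across [560, 0, 300] [0.08 1.   0.  ] [-0.07  0.29  1.42 -0.    1.43  0.01]
x across [430, 0, 300] [0.08 1.   0.  ] [-0.09 -0.01  1.76 -0.    1.39 -0.01]
x -across [500, 0, 330] [-0.08 -1.   -0.  ] None
x -across [517, 0, 200] [-0.08 -1.   -0.  ] None
x -across [520, 75, 106] [-0.08 -1.   -0.  ] None
x -across [506, -92, 106] [-0.08 -1.   -0.  ] None
x -across [560, 0, 300] [-0.08 -1.   -0.  ] None
x -across [430, 0, 300] [-0.08 -1.   -0.  ] None
```

```bash
python3 - <<'E'
from h import *
from rig import bot
import cv2
yaw=np.radians(-4.4);ax=np.array([np.cos(yaw),np.sin(yaw),0]);y=np.array([0,0,-1.])
q=R.from_matrix(np.c_[ax,y,np.cross(ax,y)]).as_quat()[[3,0,1,2]]
bot.move_to([515,90,330],q)
print(bot.read_state()["clock"])
bot.move_gripper(0,20)
st=bot.read_state();c=bot.read_camera("wrist")
print(st["clock"],st["ee_pos"],st["tool_rot"],st["grip_width"],st["ft_force"])
cv2.imwrite("pics/w1.png",c["image"])
T=np.eye(4);T[:3,:3]=R.from_quat(st["tool_rot"][[1,2,3,0]]).as_matrix();T[:3,3]=st["ee_pos"]
np.savez("w1.npz",T=T@c["mount"],**c)
E
```

```text
2.0
2.7667 [515.00119719  89.96981878 330.00713298] [-0.70657539  0.7065945  -0.02715743  0.02716448] 0.08292664743989804 [-0.06562415 -0.49561563 -0.05152268]
```

View pics/w1.png

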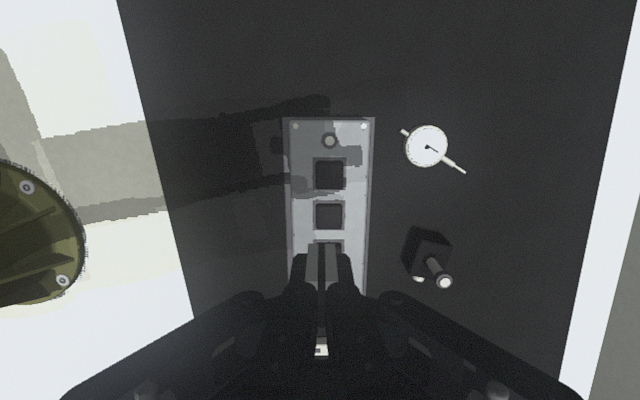

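The wrist view shows the pin at (329,141), key_1 at (330,174) and key_2 at (329,216). Key_3 is partly hidden behind the fingers. Now I'll fit positions and cap heights.

```bash
python3 - <<'E'
from h import *
import cv2
def rep(n,P,img,reg):
    u0,u1,v0,v1=reg;p=P[v0:v1,u0:u1].reshape(-1,3);g=img[v0:v1,u0:u1].reshape(-1,3).mean(1)
    f=(abs(p[:,2]-73)<7)&(g>70)
    r=cv2.minAreaRect(p[f][:,:2].astype(np.float32));print(n,"face z",np.median(p[f][:,2]),r)
    return p,g,f
for n,reg in(("scene",(205,325,145,205)),("side",(260,335,190,315)),("w1",(280,380,112,245))):
    c=np.load(n+("0.npz" if n!="w1" else ".npz"));P=cloud(c,c["T"] if n=="w1" else None)
    p,g,f=rep(n,P,c["image"].astype(float),reg);zf=np.median(p[f][:,2])
    for k,(x,y) in enumerate([(525,77),(521,21),(516,-35),(512,-91)]):
        m=(abs(p[:,0]-x)<25)&(abs(p[:,1]-y)<25)&(g<60)&(p[:,2]>zf+5)
        if m.sum()<10: continue
        zt=np.percentile(p[m][:,2],70);t=m&(p[:,2]>zt-3)
        rr=cv2.minAreaRect(p[t][:,:2].astype(np.float32))
        print("key",k+1,m.sum(),"ztop-face",(np.median(p[t][:,2])-zf).round(1),"mid",((np.percentile(p[t],2,axis=0)+np.percentile(p[t],98,axis=0))/2).round(1),"mean",p[t].mean(0).round(1),np.round(rr[0],1),np.round(rr[1],1))
    m=(abs(p[:,0]-527)<18)&(abs(p[:,1]-117)<14)&(p[:,2]>zf+4.5);print("pin",p[m].mean(0).round(1) if m.any() else None, (np.percentile(p[m][:,2],80)-zf) if m.any() else None)
E
```

```text
scene face z 72.0968127694108 ((519.6672973632812, -5.9239349365234375), (299.8441467285156, 107.20225524902344), 85.43072509765625)
key 1 116 ztop-face 13.9 mid [529.   78.5  87. ] mean [529.1  78.8  86.2] [528.6  78.2] [31.1 29. ]
key 2 99 ztop-face 9.5 mid [524.7  23.3  82.5] mean [524.4  23.4  81.9] [525.8  23.2] [28.6 30.9]
key 3 117 ztop-face 14.4 mid [518.9 -33.3  87.6] mean [519.9 -32.6  86.6] [519.1 -33.3] [31.1 31.7]
key 4 117 ztop-face 13.6 mid [514.9 -89.3  86.8] mean [515.3 -88.8  86.1] [515.4 -89. ] [30.9 33.2]
pin [529.4 119.1  78.9] 7.674306190306055
side face z 74.01950783524285 ((514.761962890625, -5.059326171875), (301.89508056640625, 99.88854217529297), 85.67671966552734)
key 1 134 ztop-face 14.1 mid [520.4  76.1  88.4] mean [520.7  76.3  88.2] [520.6  76.5] [30.4 32.8]
key 2 132 ztop-face 9.4 mid [516.6  20.8  83.9] mean [516.5  20.2  83.5] [516.5  20.9] [31.5 32.8]
key 3 159 ztop-face 14.3 mid [512.4 -35.   88.4] mean [512.5 -35.6  88.3] [512.2 -35.9] [31.5 32.9]
key 4 173 ztop-face 14.3 mid [507.7 -90.4  88.6] mean [508.4 -91.1  88.4] [507.8 -90.8] [32.  32.5]
pin [524.2 120.5  81.1] 8.609972814935603
w1 face z 72.40279024875991 ((523.4306640625, 62.945953369140625), (165.33380126953125, 100.26918029785156), 85.4916000366211)
key 1 765 ztop-face 13.8 mid [524.2  82.7 199.3] mean [524.2  80.8  92.1] [524.8  82.3] [38.1 32.6]
key 2 330 ztop-face 9.0 mid [519.9  24.6  80.9] mean [517.6  24.5  81.3] [519.7  24.7] [33.6 32.6]
pin [528.  121.6  79.6] 7.8755301727938445
```

Key_2 is the latched one: its top is 9.0–9.5 mm above the face in all three cameras, against about 14 mm for the others. I'll average the positions and tap key_1 first, with force recorded.

```bash
cat >> h.py <<'E'
from rig import bot
yaw=np.radians(-4.4);_ax=np.array([np.cos(yaw),np.sin(yaw),0]);_y=np.array([0,0,-1.])
q=R.from_matrix(np.c_[_ax,_y,np.cross(_ax,_y)]).as_quat()[[3,0,1,2]]
K={1:(524.5,78.3),2:(520.2,22.4),3:(515.9,-33.5),4:(511.6,-89.3)}
def S(): 
    s=bot.read_state();return round(float(s["clock"]),2),s["ee_pos"].round(2),s["ft_force"].round(2)
def tap(k,zlow,f=1.5):
    x,y=K[k];bot.servo_line([x,y,118],q,speed=80);bot.dwell(.15);print(k,"above",S())
    r=bot.servo_line([x,y,zlow],speed=8,until_force=f);print(r,S())
    bot.servo_line([x,y,118],speed=40);bot.dwell(.15);print("up",S())
    return r
E
python3 - <<'E'
from h import *
x,y=K[1];bot.move_to([x,y,150],q)
for i in range(5): bot.dwell(.05);print(S())
tap(1,103)
E
```

```text
(3.62, array([525.51,  78.47, 151.98]), array([0.6 , 0.47, 1.13]))
(3.67, array([525.47,  78.48, 152.01]), array([-0.05, -0.09,  0.07]))
(3.72, array([525.33,  78.49, 151.84]), array([ 1.07, -1.12,  0.85]))
(3.77, array([525.18,  78.45, 151.59]), array([ 0.68, -0.49, -0.14]))
(3.82, array([525.01,  78.42, 151.25]), array([ 0.03, -0.11, -0.27]))
1 above (4.52, array([524.74,  78.31, 118.48]), array([-0.39, -0.38,  0.16]))
True (5.9, array([524.49,  78.29, 105.48]), array([1.23, 0.6 , 1.33]))
up (6.52, array([524.35,  78.31, 117.79]), array([ 0.23, -0.82, -0.53]))
```

The force noise is about 0.6 N, so a 1.5 N trigger isn't conclusive. Tapping key_1 again is harmless, so I'll do it with a clearer threshold and sample the force while holding contact.

```bash
cat >> h.py <<'E'
def tap(k,zlow,f=2.8):
    x,y=K[k];bot.servo_line([x,y,113],q,speed=80);bot.dwell(.2);
    b=np.mean([bot.read_state()["ft_force"][2] for _ in range(6) if bot.dwell(.02) is None])
    r=bot.servo_line([x,y,zlow],speed=8,until_force=f);print(k,r,S())
    h=[bot.read_state()["ft_force"][2] for _ in range(8) if bot.dwell(.02) is None]
    print(" held fz",round(float(np.mean(h)-b),2),np.round(np.array(h)-b,1),S())
    bot.servo_line([x,y,113],speed=40);bot.dwell(.1);print(" up",S())
E
python3 - <<'E'
from h import *
tap(1,103.2)
E
```

```text
1 True (8.02, array([524.48,  78.29, 104.68]), array([-0.86,  0.08,  2.96]))
 held fz nan [] (8.15, array([524.44,  78.29, 104.64]), array([2.02, 0.21, 3.16]))
 up (8.62, array([524.34,  78.28, 112.83]), array([-0.09,  0.36,  0.77]))
  return _methods._mean(a, axis=axis, dtype=dtype,
  ret = ret.dtype.type(ret / rcount)
```

Key_1 is clearly felt at about 3 N (TCP z 104.7). Carrying on along the row.

```bash
sed -i 's/ if bot.dwell(.02) is None/ if (bot.dwell(.02),1)[1]/' h.py; python3 - <<'E'
from h import *
tap(2,98.3)
tap(3,103.0)
E
```

```text
2 True (11.11, array([520.2 ,  22.42, 101.05]), array([-0.54,  0.93,  5.53]))
 held fz 4.9 [4.6 5.4 4.5 4.3 5.  4.9 5.3 5.2] (11.24, array([520.2 ,  22.4 , 101.07]), array([-0.44, -0.37,  5.42]))
 up (11.8, array([520.07,  22.4 , 112.84]), array([-0.55, -1.07, -0.7 ]))
3 True (13.9, array([515.88, -33.51, 104.69]), array([-0.18, -0.35,  2.91]))
 held fz 3.03 [3.6 3.4 2.6 3.2 2.9 2.9 3.4 2.3] (14.03, array([515.86, -33.53, 104.68]), array([1.2 , 0.16, 2.36]))
 up (14.5, array([515.73, -33.47, 112.84]), array([-0.28,  0.22, -0.94]))
```

```bash
python3 - <<'E'
from h import *
import cv2
tap(4,103.0)
x,y=K[4];bot.servo_line([x,y,180],speed=120)
c=bot.read_camera("scene");cv2.imwrite("pics/s2.png",cv2.resize(c["image"][130:250,160:340],None,fx=4.4,fy=4.4,interpolation=cv2.INTER_CUBIC))
P=cloud(c)
for u,v in [(308,165),(293,165),(273,166),(253,167),(233,168)]: print(np.median(P[v-3:v+2,u-3:u+4].reshape(-1,3),0).round(1))
print(S())
E
```

```text
4 True (16.6, array([511.56, -89.3 , 104.66]), array([1.49, 1.33, 2.44]))
 held fz 2.91 [3.3 2.9 2.2 3.1 3.7 2.5 2.7 2.8] (16.73, array([511.56, -89.32, 104.69]), array([ 1.12, -0.56,  2.86]))
 up (17.2, array([511.45, -89.25, 112.84]), array([-0.53, -0.24, -0.65]))
[528.2 121.5  75.2]
[528.9  79.6  85.5]
[521.2  23.5  80.9]
[521.9 -32.1  86.2]
[518.5 -87.7  86. ]
(17.96, array([511.21, -89.2 , 179.05]), array([ 0.59,  0.18, -0.8 ]))
```

View pics/s2.png

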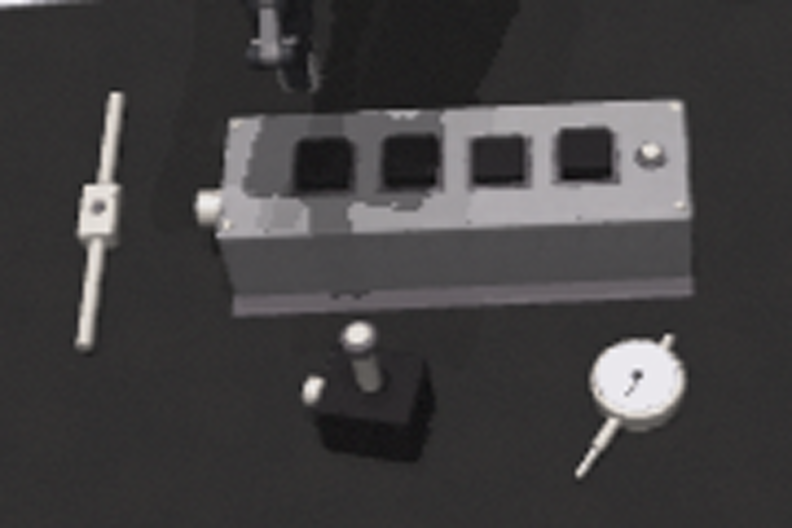

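All four taps are felt, key_2 is still down and the others are up. Now the firm press on key_2.

```bash
python3 - <<'E'
from h import *
import cv2
x,y=K[2];bot.servo_line([x,y,180],q,speed=120);bot.servo_line([x,y,108],speed=80);bot.dwell(.15)
r=bot.servo_line([x,y,94.5],speed=10,until_force=13);print(r,S());bot.dwell(.2);print(S())
bot.servo_line([x,y,115],speed=30);bot.dwell(.15);print(S())
bot.servo_line([x-60,y,220],speed=150);bot.dwell(.3);print(S())
st=bot.read_state();w=bot.read_camera("wrist");cv2.imwrite("pics/w3.png",w["image"])
T=np.eye(4);T[:3,:3]=R.from_quat(st["tool_rot"][[1,2,3,0]]).as_matrix();T[:3,3]=st["ee_pos"];W=cloud(w,T@w["mount"])
c=bot.read_camera("side");cv2.imwrite("pics/si3.png",cv2.resize(c["image"][190:360,250:380],None,fx=3.4,fy=3.4))
c=bot.read_camera("scene");cv2.imwrite("pics/s3.png",cv2.resize(c["image"][130:250,160:340],None,fx=4.4,fy=4.4,interpolation=cv2.INTER_CUBIC))
P=cloud(c)
for u,v in [(308,165),(293,165),(273,166),(253,167),(233,168)]: print(np.median(P[v-3:v+2,u-3:u+4].reshape(-1,3),0).round(1))
a=np.load("scene0.npz");d=cv2.absdiff(a["image"],c["image"]).max(2);print("changed px around props",[(d[v0:v1,u0:u1]>60).sum() for u0,u1,v0,v1 in[(172,195,148,212),(225,262,200,238),(288,320,204,242)]])
E
```

```text
True (21.32, array([520.28,  22.4 ,  97.1 ]), array([-4.04, -0.45, 10.78]))
(21.52, array([520.24,  22.42,  97.29]), array([-4.  , -0.11,  8.71]))
(22.43, array([520.1 ,  22.41, 114.76]), array([0.27, 0.72, 0.49]))
(23.69, array([460.22,  22.41, 219.56]), array([ 0.04,  0.11, -0.24]))
[530.2 121.3  76.7]
[528.9  79.4  86.5]
[525.5  23.6  86. ]
[523.3 -32.1  86.4]
[518.8 -87.8  86.6]
changed px around props [np.int64(0), np.int64(0), np.int64(0)]
```

View pics/s3.png

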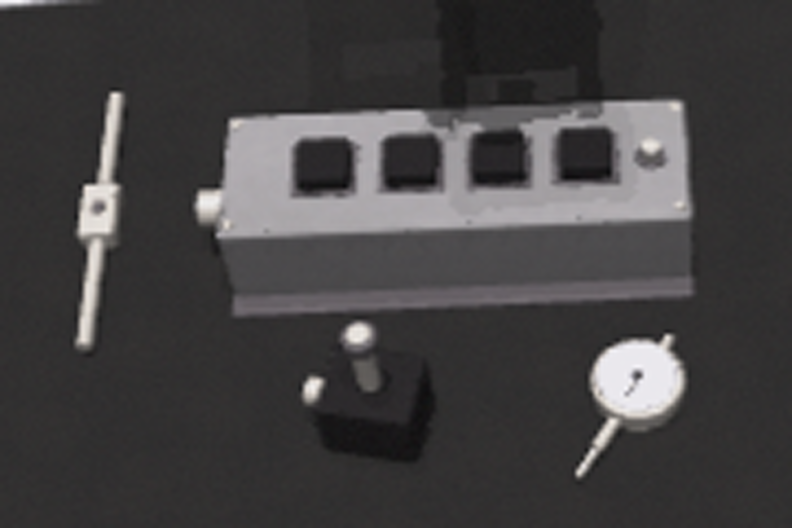

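View pics/si3.png

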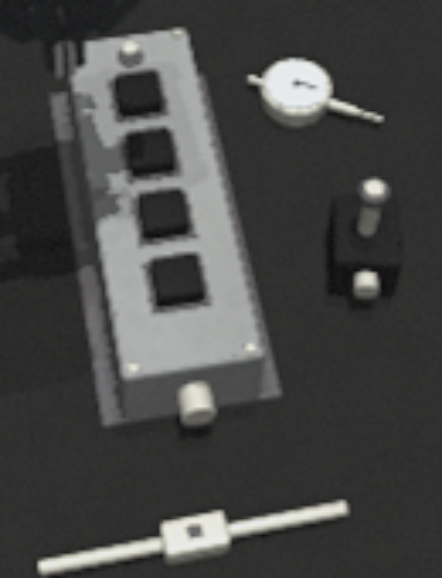

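Key_2 now reads 86.0, level with the others, and the props haven't changed. A last look at the pin's height before handing in.

```bash
python3 - <<'E'
from h import *
def pin(P):
    m=(abs(P[...,0]-528)<9)&(abs(P[...,1]-120)<9);f=(abs(P[...,0]-515)<25)&(abs(P[...,1]-50)<6)&(P[...,2]>60)
    return np.percentile(P[m][:,2],[85,93,97]).round(1),m.sum(),np.median(P[f][:,2]).round(1)
for n in("scene","side"):
    print(n,"before",pin(cloud(np.load(n+"0.npz"))),"now",pin(cloud(bot.read_camera(n))))
print(S())
E
```

```text
scene before (array([79.5, 79.9, 80.6]), np.int64(33), np.float64(72.2)) now (array([84.3, 85.7, 86.9]), np.int64(34), np.float64(434.8))
side before (array([81.1, 82.5, 83.3]), np.int64(37), np.float64(74.1)) now (array([87.5, 88.4, 89. ]), np.int64(39), np.float64(74.5))
(23.94, array([460.21,  22.39, 219.94]), array([-0.11, -0.36,  1.23]))
```

The pin has risen about 5–6 mm in both cameras, so it's up. Handing in.

```bash
python3 - <<'E'
from rig import bot
print(bot.finish_job())
E
```

```text
the job is handed in; nothing more can be done
None
```

I tapped keys 1 to 4 in order with the closed fingertips, then pressed key_2, the latched one, firmly and released it. I handed the job in at about 24 s; it reports no verdict.

- **Taps:** Keys 1, 3 and 4 were tapped at about 3 N and key_2 at about 5 N with no give. Key_1 was tapped twice because the first touch (about 1.3 N) was too close to the sensor noise to be sure of.
- **Before the press:** After the taps the scene camera still showed only key_2 down, about 5 mm below the others.
- **Press:** The press stopped at about 11 N, roughly 4 mm below key_2's latched height. The last reading before release was about 9 N.
- **Last checks:**
  - All four caps are level at 86.0 to 86.6 mm.
  - The status pin rose about 5 to 6 mm in both fixed cameras.
  - The magnetic base, dial indicator and tap wrench look unchanged in the scene image.
  - The arm was well clear of everything. The last force reading, 1.2 N, was slightly above the earlier noise, but nothing was near the arm.
- **Disagreements:** The fixed cameras differed by up to 9 mm in x and about 2 mm in height, so I averaged the positions; each tap landed on its key. One face-height reading in the last scene image was invalid because the gripper blocked the view.

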